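# Pop the rice cooker's lid and stand it fully open

### The job

Open the rice cooker for serving: press the wide rectangular lid release key in the middle of the ledge at its front, so that the sprung lid pops up. Then steady the lid with the closed fingers and ease it gently back until it stands fully open against its stop, and leave it standing there. Do not press the small round start button on the same ledge.

Things in the scene. Friction and masses are not known exactly. Their poses are not given: they have to be found in the camera images.
- cooker: Fixed white rice cooker, 250 deep (x), 200 wide (y), 153 high with lid shut. Origin: under its middle, at counter level; x points from its front (robot side) to its back, y left, z up. A 45 mm deep ledge, top 115 mm up, runs along its front, ahead of the lid. Lid hinge: a line along y at x = +105, z = 117 mm. Shut lid: x from -73 to +105 mm.
- key_top (a point): Centre of the top of the lid release key: a grey rectangular push button, 36 (x) by 50 mm (y), in the middle of the ledge, top at rest 124 mm above the counter (9 above the ledge). Pressed straight down, 3 mm frees the lid and 5 mm is fully down, at about 4 N; it springs back. From 21 mm behind this point the latch stands 6.5 mm higher; the shut lid's front is 38 mm behind. Axes as the cooker's.
- lid (a joint): Lid angle, rad: 0 latched shut, 1.75 fully open on its stop (10 degrees past upright). White slab 178 long, 196 wide, 34 mm thick, hinged at its lower rear edge; its front swings up. Freed, it springs up to about 0.95 rad (0.5 or more, rising on as the gripper leaves if that is in its way); friction then holds it where left; under 2 N pushes it back. No slamming: under 2.5 rad/s past 1.4 rad.
- lid_lip (a point): Tip of the catch lip, which sticks out 10 mm from the middle of the lid's front edge (40 mm wide, 5 thick, level with the lid's underside). Moves with the lid: 188 mm from the hinge line; 119 mm above the counter when shut, about 300 when fully open. Once popped up, downward fingers in front of it with their tips 30 mm below it can push the lid back by lip or underside.
- start_button (a joint): Travel of the round start button, m: 0 up, 0.004 pressed. Grey, 20 mm across, on the same ledge 70 mm to the cooker's +y side of the release key, top 6 mm above the ledge. Leave it alone.

How it is judged:
By the outcome, as a careful person would: the job done as asked, in the order asked, and still so for the second after the job is handed in, with the robot touching nothing.
It also fails if it takes over 37 s, if anything falls off the work surface, if the arm or the gripper's body presses on something with over 40 N, if the wrist force passes 120 N, or if a joint passes its speed limit or range.

### The arm

A 6-joint arm with a two-finger parallel gripper is mounted at the origin on the work surface. World frame = base frame: x ahead of the robot, y to its left, z up, the work surface at z = 0. Lengths are in m, angles in rad, forces in N, time in s.
With the tool pointing down it reaches from about 0.3 to 0.775 m from the base axis. Payload 14.6 kg.
Tool frame: the origin (TCP) lies at the very end of the fingers, on their centre line; the grasp point (between the pads) lies 19 mm behind it (ctrl.hold_point_z is the z of the grasp point in the tool frame, in m); z points along the fingers, y is the direction in which the jaws open and shut (so a half turn about z gives the same grasp; the last joint's range is limited). The gripper opens to 94 mm and grips with 3 to 60 N. Pads are 16 mm wide; open, the fingers measure 119 mm over their backs; the gripper's body (75 mm by 177 mm) begins 78 mm behind the grasp point.
Start: joints at [-1.352, 0.3, 1.521, -0, 1.321, -0.067], TCP at [0.155, -0.528, 0.205] pointing down, gripper open.
Joint ranges: [-3.03, 3.03], [-0.79, 2.21], [0.23, 2.52], [-1.04, 4.18], [0, 3.07], [-2.55, 2.55]. Speed limits (rad/s): [2.22, 2.22, 2.57, 3.14, 3.14, 3.14].

### API

Orientations are given as [roll, pitch, yaw] about the fixed x, y, z axes, in that order (R = Rz(yaw) Ry(pitch) Rx(roll)).
In Python, from station import ctrl, cams, hand_in gives the robot as it stands.
- The arm moves only by the tool servo_tool, never from a script. Its argument "rows" is a list of rows, each a list of 7 numbers: the shift along the world's x, y, z in m, then the turn, a rotation vector about the world's x, y, z in rad, then the gripper command: -1 is shut, 1 is fully open, values between are in proportion. A call has exactly 8 rows; each row is the pose to reach, as a shift and turn from the pose measured when the call began; what a row does not reach only later rows make up. A row lasts 1/12 s, in which the tool goes at most 41.7 mm and 7.16 degrees, less where a joint would pass 70% of its speed; a pose out of reach is approached as far as the arm can. A call with a gripper value outside its range is refused whole. The fingers move at their own pace and stop on an object; "newtons" is the grip in N (left out, the last holds). Time passes only in rows, so rows that repeat a pose let the fingers close, or fill a call up. It gives the time, the measured TCP pose, the force and the opening at its end, in the units of the state.
- ctrl.get_obs(): the state, without advancing time (a new reading comes with each control period).
- cams.camera(name): name is "scene" or "top"; returns a dict with "image" (400x640x3 uint8, red, green, blue), "depth" (400x640 float32, m along the optical axis (not along the pixel's ray), 0 where there is no reading), "fx", "fy", "cx", "cy" (pixels), "rvec" (rotation vector, rad) and "tvec" (3), from world to camera coordinates, as OpenCV has them. Camera axes: x right, y down, z forward; pixel columns grow to the right and rows downward; lengths in m; the calibration is good to about 2 mm. A picture is of the moment at which its call begins.
- hand_in(): hands the job in, once; it reports no verdict.
Trained networks look in a picture, given as the dict that the camera call returned (one of the last four; its "shot" number tells which), for a name from the list of things; names that differ only in an ending like _2 or _b are one class to them, and where a whole thing is asked for, a point or a joint stands for the part that bears it (a point fixed in the world has none). Each returns a list of dicts, best first, with "p" (0 to 1); they miss things now and then, are a little off and sometimes report something else, mostly with a low value. They report only what shows in the picture. A call takes as long as a camera call.
- cams.spot_in(picture, name): "box" ([left, top, right, bottom] as shares, 0 to 1, of the picture: columns of its width, rows of its height, round what is visible of it).
- cams.place_of(picture, name): "at" ([column, row] as shares, 0 to 1, of the picture: columns of its width, rows of its height: a listed point, or the origin of a listed thing).
The state is a dict: "time_s": time; "qpos": joint angles; "joint_vel": joint speeds; "tau": joint torques, N m; "ee_pos": TCP position; "eef_rot": TCP orientation; "force": force on the tool from outside, world axes, zero at the start; "moment": the same for the moment, N m; "grip_width": finger opening in m.
Only numpy, scipy, OpenCV 4.12 (cv2) and the standard library are available. Lean on these libraries where they do the work, as an engineer would, in place of code of your own. Each camera call takes 0.05 s, during which the arm holds its last target.

## Working session

There is one attempt and no reset: what is moved stays moved. The work goes in short steps, Python scripts to look and compute and a tool call to move; the robot and the scene stay as the last step left them, time stands still between calls to the robot, and variables do not carry over. Pictures are saved under pics/ and viewed, and the job is handed in when it is done.

Besides the shell and the picture viewer there is one more tool, called after "Call:" by a JSON object that holds its "op" and its "data", one argument or row to a line. servo_tool: Moves the arm, as the interface text tells. Its arguments: {"type":"object","properties":{"rows":{"type":"array"},"newtons":{"type":"number"}},"required":["rows"]}

```bash
mkdir -p pics
cat > h.py <<'E'
import numpy as np, cv2
from station import ctrl, cams
def ray(p,u,v):
    R=cv2.Rodrigues(np.array(p["rvec"],float))[0]; t=np.array(p["tvec"],float).ravel()
    d=R.T@np.array([(u-p["cx"])/p["fx"],(v-p["cy"])/p["fy"],1.0]); return -R.T@t,d
def atz(p,u,v,z):
    c,d=ray(p,u,v); return c+d*(z-c[2])/d[2]
def dep(p,u,v):
    c,d=ray(p,u,v); return c+d*p["depth"][int(round(v)),int(round(u))]
def cloud(p):
    v,u=np.mgrid[0:400,0:640]; R=cv2.Rodrigues(np.array(p["rvec"],float))[0]; t=np.array(p["tvec"],float).ravel()
    z=p["depth"]; X=np.stack([(u-p["cx"])/p["fx"]*z,(v-p["cy"])/p["fy"]*z,z],-1)
    return (X-t)@R
def save(p,n): cv2.imwrite("pics/"+n,p["image"][:,:,::-1])
E
python3 - <<'E'
from h import *
for n in("scene","top"):
    p=cams.camera(n); save(p,n+"0.png")
    for k,z in(("key_top",.124),("cooker",0),("lid_lip",.119),("start_button",.121)):
        try:
            for r in cams.place_of(p,k)[:2]:
                u,v=r["at"][0]*640,r["at"][1]*400
                print(n,k,round(r["p"],2),round(u),round(v),"atz",atz(p,u,v,z).round(3),"dep",dep(p,u,v).round(3))
        except Exception as e: print(k,e)
        b=cams.spot_in(p,k)[:1]
        for r in b: print("  box",r["p"],(np.array(r["box"])*[640,400,640,400]).round())
E
```

```text
scene key_top 0.93 251 112 atz [ 0.432 -0.129  0.124] dep [ 0.432 -0.128  0.125]
  box 0.67 [145. 105. 298. 217.]
  box 0.96 [146.  99. 307. 260.]
  box 0.71 [148. 109. 292. 217.]
start_button it knows: cooker, key_top, lid_lip
top key_top 0.6 452 295 atz [ 0.428 -0.136  0.124] dep [ 0.428 -0.136  0.124]
  box 0.69 [431. 282. 471. 308.]
  box 0.81 [366. 131. 525. 311.]
top lid_lip 0.86 446 273 atz [ 0.456 -0.127  0.119] dep [ 0.455 -0.124  0.132]
  box 0.9 [377. 136. 528. 272.]
start_button it knows: cooker, key_top, lid_lip
  box 0.67 [388. 283. 406. 301.]
```

View pics/scene0.png

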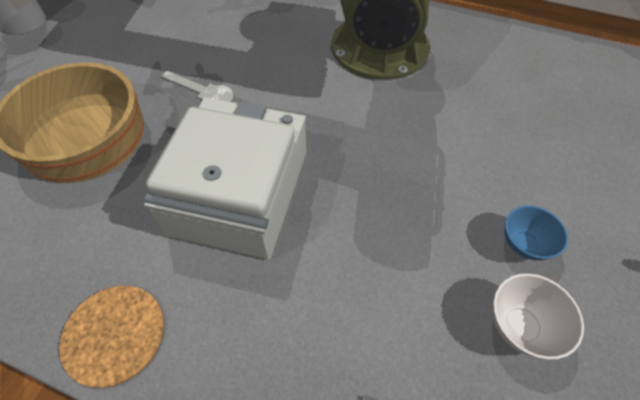

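View pics/top0.png

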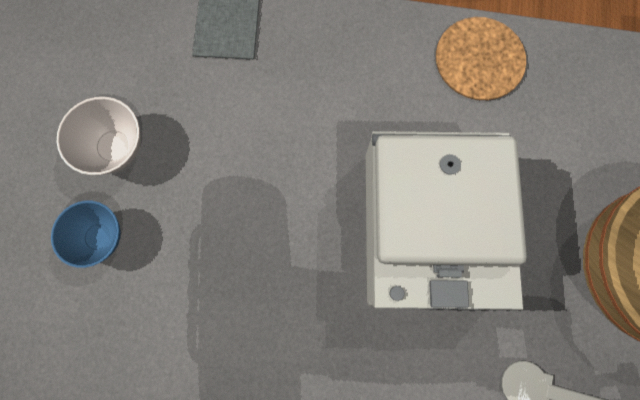

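Run:
```python
from h import *
p=cams.camera("top"); C=cloud(p)
m=(C[...,2]>.145)&(C[...,2]<.16); m[:,:340]=0; m[:, 540:]=0
P=C[m][:,:2].astype(np.float32); r=cv2.minAreaRect(P); print(len(P),r)
m2=(C[...,2]>.121)&(C[...,2]<.127); m2[:,:425]=0; m2[:,480:]=0;m2[:275]=0;m2[312:]=0
P=C[m2][:,:2].astype(np.float32); print(len(P),cv2.minAreaRect(P),P.mean(0))
print(ctrl.get_obs())
```

```text
18354 ((0.5552557706832886, -0.11380017548799515), (0.17713406682014465, 0.19427861273288727), 8.09359073638916)
995 ((0.43299394845962524, -0.13234014809131622), (0.040943507105112076, 0.05126124247908592), 7.0961833000183105) [ 0.430001   -0.13217908]
{'time_s': 0.85, 'qpos': array([-1.35160902e+00,  2.99883187e-01,  1.52098164e+00, -8.37418766e-06,
        1.32070878e+00, -6.66304548e-02]), 'joint_vel': array([-8.41922254e-04,  5.50543356e-05, -1.16851012e-03,  3.40157120e-04,
        1.39476122e-03, -3.72430568e-04]), 'tau': array([ 9.24760752e-04, -5.31649983e+01, -3.52907681e+01,  7.09225098e-02,
        2.12570670e-02, -2.16424178e-05]), 'ee_pos': array([ 0.15504623, -0.52768921,  0.20546258]), 'eef_rot': array([3.14157419e+00, 9.36385919e-06, 2.85819829e-01]), 'force': array([0.09439517, 0.05768371, 1.00915075]), 'moment': array([ 0.00825593,  0.0070019 , -0.01131099]), 'grip_width': 0.0938700838471862}
```

The scene view shows the white cooker at about (225,165), with its grey key near (251,112) and the round button near (287,119). In the top view the key is at (450,294) and the button at (397,293). The cooker yaw is about +0.14. The lid rectangle and the key agree with each other: the key is at (0.430, -0.132, 0.124). An unknown white item at (525,385) in the top view needs a height check before I choose a path.

Run:
```python
from h import *
for n,(a,b,c,d) in(("top",(340,400,490,620)),("scene",(65,118,155,240))):
    p=cams.camera(n); C=cloud(p)[a:b,c:d].reshape(-1,3); 
    for lo in np.arange(.02,.4,.04):
        m=(C[:,2]>lo)&(C[:,2]<lo+.04)
        if m.sum()>5: print(n,lo.round(2),m.sum(),C[m].min(0).round(3),C[m].max(0).round(3))
```

```text
scene 0.1 441 [ 0.416 -0.234  0.113] [ 0.454 -0.141  0.131]
scene 0.14 385 [ 0.471 -0.219  0.149] [ 0.513 -0.126  0.156]
```

Call:
{"op": "servo_tool", "data": {
  "rows": [
    [0.02, 0.03, 0, 0, 0, -0.02, -1],
    [0.04, 0.06, 0, 0, 0, -0.04, -1],
    [0.061, 0.09, 0, 0, 0, -0.06, -1],
    [0.082, 0.12, 0, 0, 0, -0.08, -1],
    [0.102, 0.15, 0, 0, 0, -0.1, -1],
    [0.123, 0.18, 0, 0, 0, -0.12, -1],
    [0.143, 0.21, 0, 0, 0, -0.13, -1],
    [0.164, 0.24, 0, 0, 0, -0.145, -1]
  ],
  "newtons": 20
}}

```text
time_s: 1.62
ee_pos: [0.3196, -0.2861, 0.2057]
eef_rot: [3.141, -0.0, 0.14]
force: [-0.1, -0.2, 0.7]
grip_width: 0.0444
```

Remaining: (0.106, 0.153), then descend to z = 0.15.

Call:
{"op": "servo_tool", "data": {
  "rows": [
    [0.02, 0.03, 0, 0, 0, 0, -1],
    [0.041, 0.06, 0, 0, 0, 0, -1],
    [0.062, 0.09, 0, 0, 0, 0, -1],
    [0.083, 0.12, 0, 0, 0, 0, -1],
    [0.106, 0.153, 0, 0, 0, 0, -1],
    [0.106, 0.153, -0.02, 0, 0, 0, -1],
    [0.106, 0.153, -0.05, 0, 0, 0, -1],
    [0.106, 0.153, -0.05, 0, 0, 0, -1]
  ]
}}

```text
time_s: 2.28
ee_pos: [0.4239, -0.1317, 0.1517]
eef_rot: [-3.139, 0.005, 0.142]
force: [0.2, -0.3, -1.1]
grip_width: 0.0008
```

Run:
```python
from h import *
o=ctrl.get_obs();print(o["ee_pos"],o["eef_rot"],o["force"],o["grip_width"])
a=cams.camera("scene")["image"];save(cams.camera("top"),"t1.png")
cv2.imwrite("pics/s1.png",cv2.resize(a[40:240,100:420],None,fx=2.4,fy=2.4)[:,:,::-1])
```

```text
[ 0.4239263  -0.13172404  0.15166701] [-3.13886138  0.00524546  0.1416287 ] [ 0.18193005 -0.30306838 -1.11445074] 0.0008196493559731919
```

View pics/s1.png

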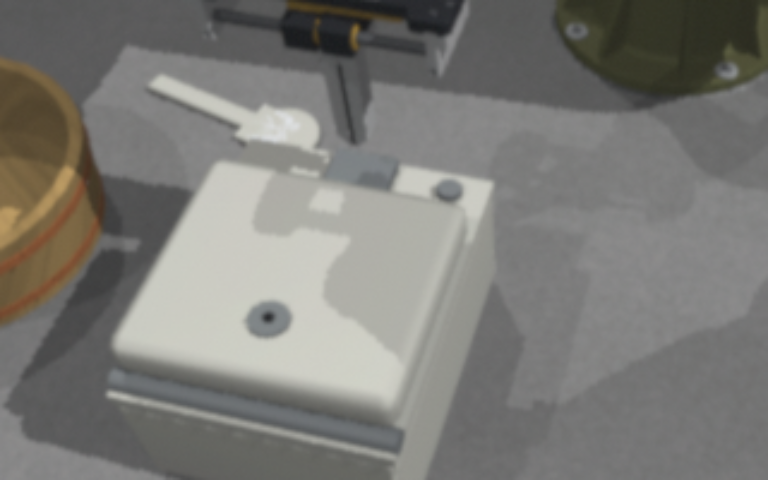

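View pics/t1.png

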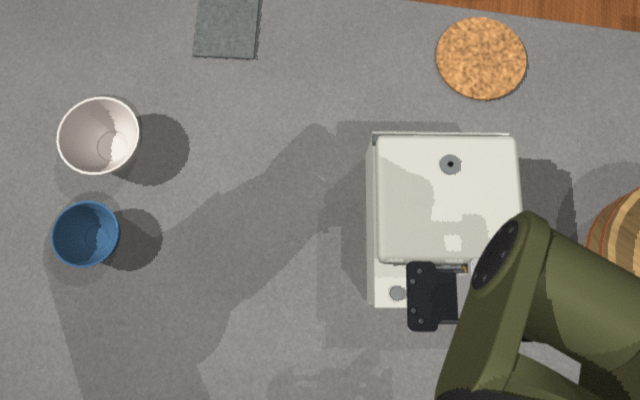

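The closed fingers, with tips at (350,140) in the crop, are above the key's front half, well clear of the button at (448,190). I'll press now.

Call:
{"op": "servo_tool", "data": {
  "rows": [
    [0.001, -0.001, -0.01, 0, 0, 0, -1],
    [0.001, -0.001, -0.02, 0, 0, 0, -1],
    [0.001, -0.001, -0.025, 0, 0, 0, -1],
    [0.001, -0.001, -0.029, 0, 0, 0, -1],
    [0.001, -0.001, -0.032, 0, 0, 0, -1],
    [0.001, -0.001, -0.033, 0, 0, 0, -1],
    [0.001, -0.001, -0.033, 0, 0, 0, -1],
    [0.001, -0.001, -0.033, 0, 0, 0, -1]
  ]
}}

```text
time_s: 3.05
ee_pos: [0.4264, -0.1342, 0.1232]
eef_rot: [-3.141, 0.001, 0.14]
force: [-0.4, 0.3, 2.0]
grip_width: 0.0003
```

Run:
```python
from h import *
o=ctrl.get_obs();print(o["ee_pos"],o["force"])
p=cams.camera("scene");a=p["image"]
cv2.imwrite("pics/s2.png",cv2.resize(a[20:240,100:420],None,fx=2.4,fy=2.4)[:,:,::-1])
for r in cams.place_of(p,"lid_lip"): print(r)
```

```text
[ 0.42644832 -0.13422512  0.12317956] [-0.41213329  0.25726016  1.96877867]
```

View pics/s2.png

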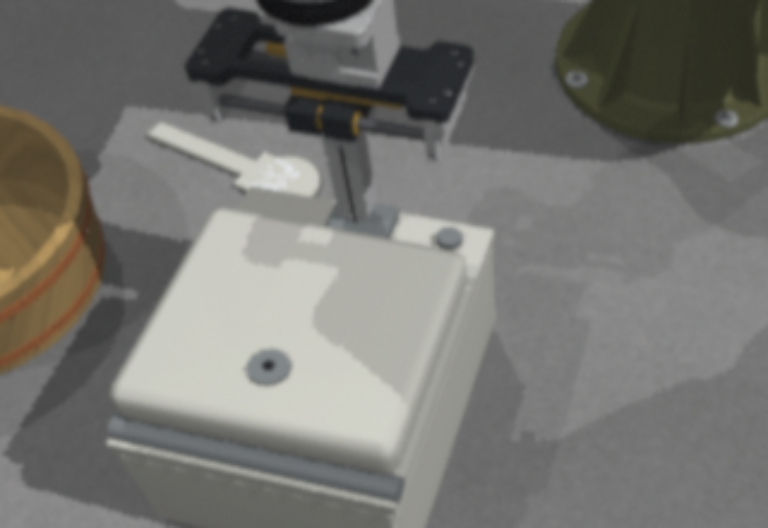

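The fingers rest on the key's front half at (355,220) and the lid is still shut. The tip stopped at z = 0.1232 because the arm yields a little, so I'll press deeper in steps.

Call:
{"op": "servo_tool", "data": {
  "rows": [
    [-0.001, 0.001, -0.001, 0, 0, 0, -1],
    [-0.001, 0.001, -0.002, 0, 0, 0, -1],
    [-0.001, 0.001, -0.003, 0, 0, 0, -1],
    [-0.001, 0.001, -0.004, 0, 0, 0, -1],
    [-0.001, 0.001, -0.005, 0, 0, 0, -1],
    [-0.001, 0.001, -0.005, 0, 0, 0, -1],
    [-0.001, 0.001, -0.005, 0, 0, 0, -1],
    [-0.001, 0.001, -0.005, 0, 0, 0, -1]
  ]
}}

```text
time_s: 3.82
ee_pos: [0.4259, -0.1333, 0.1191]
eef_rot: [3.141, -0.001, 0.14]
force: [-1.7, -0.4, 13.9]
grip_width: 0.0002
```

Run:
```python
from h import *
o=ctrl.get_obs();print(o["ee_pos"],o["force"])
p=cams.camera("scene");a=p["image"]
cv2.imwrite("pics/s3.png",cv2.resize(a[20:240,100:420],None,fx=2.4,fy=2.4)[:,:,::-1])
for r in cams.place_of(p,"lid_lip"): print(r)
```

```text
[ 0.42591183 -0.13334386  0.11905584] [-1.66024537 -0.40886793 13.92159562]
{'at': [0.3319, 0.2177], 'p': 0.63}
```

View pics/s3.png

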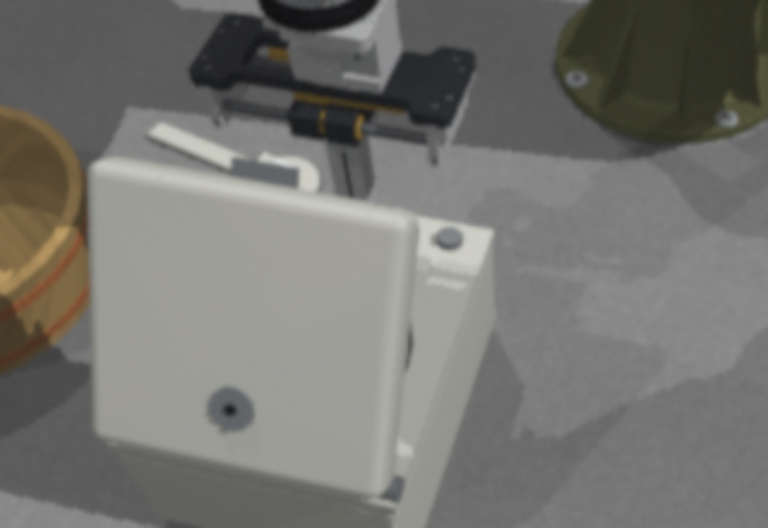

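The lid has popped up and its lip shows at about (265,172) in the crop. I'll raise straight up, back slightly from the lid.

Call:
{"op": "servo_tool", "data": {
  "rows": [
    [0, 0, 0.005, 0, 0, 0, -1],
    [0, 0, 0.02, 0, 0, 0, -1],
    [0, 0, 0.05, 0, 0, 0, -1],
    [0, 0, 0.08, 0, 0, 0, -1],
    [0, 0, 0.11, 0, 0, 0, -1],
    [0, 0, 0.121, 0, 0, 0, -1],
    [0, 0, 0.121, 0, 0, 0, -1],
    [0, 0, 0.121, 0, 0, 0, -1]
  ]
}}

```text
time_s: 4.58
ee_pos: [0.4257, -0.1332, 0.2394]
eef_rot: [3.141, -0.0, 0.14]
force: [-0.5, -0.8, 0.2]
grip_width: 0.0003
```

```bash
cat >> h.py <<'E'
O=np.array([.5394,-.1161]); Y=.1415
def look(tag):
    o=ctrl.get_obs();print(o["time_s"],o["ee_pos"],o["force"])
    c,s=np.cos(Y),np.sin(Y); d=o["ee_pos"][:2]-O; print("tcp cooker",c*d[0]+s*d[1],-s*d[0]+c*d[1])
    for n in("scene","top"):
        p=cams.camera(n); C=cloud(p); save(p,n+tag+".png")
        for r in cams.place_of(p,"lid_lip")[:1]:
            u,v=r["at"][0]*640,r["at"][1]*400; cc,dd=ray(p,u,v)
            # intersect with cooker plane y=0, circle r=.188
            nrm=np.array([-s,c]); t=(nrm@(O-cc[:2]))/(nrm@dd[:2]); P=cc+t*dd
            x=c*(P[0]-O[0])+s*(P[1]-O[1])-.105; z=P[2]-.117
            print(n,"lip",round(r["p"],2),(u,v),P.round(3),"r",np.hypot(x,z).round(3),"ang",np.arctan2(z,-x).round(3),"dep",dep(p,u,v).round(3))
        # lid outer/inner surface points in cooker frame, fit line of x-z
        X=c*(C[...,0]-O[0])+s*(C[...,1]-O[1]); Yc=-s*(C[...,0]-O[0])+c*(C[...,1]-O[1]); Z=C[...,2]
        for y0,y1 in((-.09,-.04),(.04,.09)):
            m=(Yc>y0)&(Yc<y1)&(X>-.06)&(X<.22)&(Z>.17)&(Z<.33)
            if m.sum()>50:
                q=np.stack([X[m]-.105,Z[m]-.117],1).astype(np.float32)
                l=cv2.fitLine(q,cv2.DIST_L1,0,.001,.001).ravel(); 
                a=np.arctan2(abs(l[1]),-l[0]*np.sign(l[1])); off=l[0]*l[3]-l[1]*l[2]
                print(n,"surf",m.sum(),"lid ang",a.round(3),"offset",off.round(3))
E
python3 - <<'E'
from h import *
look("4")
E
```

```text
4.5833 [ 0.42567663 -0.1331792   0.23942741] [-0.46359447 -0.8357773   0.19261231]
tcp cooker -0.11499542512523342 -0.0008702953745137049
scene lip 0.93 (211.776, 84.0) [ 0.532 -0.117  0.275] r 0.194 ang 0.95 dep [ 0.282 -0.327 -0.001]
scene surf 3182 lid ang 0.948 offset 0.037
scene surf 3542 lid ang 0.949 offset 0.036
top lip 0.63 (480.0, 192.12) [ 0.536 -0.117  0.268] r 0.186 ang 0.947 dep [ 0.585 -0.174  0.087]
top surf 2548 lid ang 0.87 offset 0.044
top surf 2575 lid ang 0.871 offset 0.044
```

View pics/scene4.png

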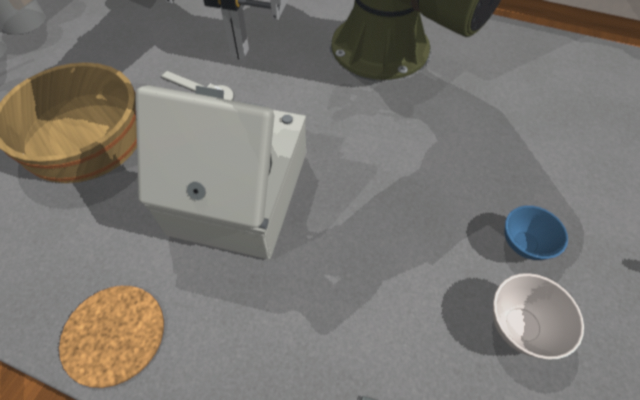

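The lid stands at 0.95 rad, and the lip and surface fits agree. Lid direction is (0.99, 0.14). I'll approach to just short of the lip.

Call:
{"op": "servo_tool", "data": {
  "rows": [
    [0.015, 0.002, 0, 0, 0, 0, -1],
    [0.03, 0.004, 0, 0, 0, 0, -1],
    [0.045, 0.006, 0, 0, 0, 0, -1],
    [0.06, 0.009, 0, 0, 0, 0, -1],
    [0.075, 0.011, 0, 0, 0, 0, -1],
    [0.085, 0.012, 0, 0, 0, 0, -1],
    [0.092, 0.013, 0, 0, 0, 0, -1],
    [0.098, 0.014, 0, 0, 0, 0, -1]
  ]
}}

```text
time_s: 5.45
ee_pos: [0.5237, -0.119, 0.2378]
eef_rot: [-3.14, 0.003, 0.14]
force: [-1.0, 0.5, -0.6]
grip_width: 0.0004
```

Call:
{"op": "servo_tool", "data": {
  "rows": [
    [0.006, 0.001, 0, 0, 0, 0, -1],
    [0.013, 0.002, 0, 0, 0, 0, -1],
    [0.02, 0.003, 0, 0, 0, 0, -1],
    [0.027, 0.004, 0, 0, 0, 0, -1],
    [0.034, 0.005, 0, 0, 0, 0, -1],
    [0.041, 0.006, 0, 0, 0, 0, -1],
    [0.048, 0.007, 0, 0, 0, 0, -1],
    [0.055, 0.008, 0, 0, 0, 0, -1]
  ]
}}

```text
time_s: 6.12
ee_pos: [0.5794, -0.1109, 0.2378]
eef_rot: [-3.14, 0.003, 0.14]
force: [-0.1, -0.8, -0.6]
grip_width: 0.0004
```

Run:
```python
from h import *
look("5")
```

```text
6.1167 [ 0.579424   -0.11086069  0.23782364] [-0.10781722 -0.78576159 -0.57006596]
tcp cooker 0.040362872574580405 -0.00045756595783171244
scene lip 0.78 (189.632, 101.08) [ 0.592 -0.109  0.299] r 0.189 ang 1.295 dep [ 0.591 -0.11   0.297]
scene surf 3034 lid ang 1.258 offset 0.037
scene surf 3384 lid ang 1.258 offset 0.037
top surf 788 lid ang 1.49 offset -0.02
```

View pics/scene5.png

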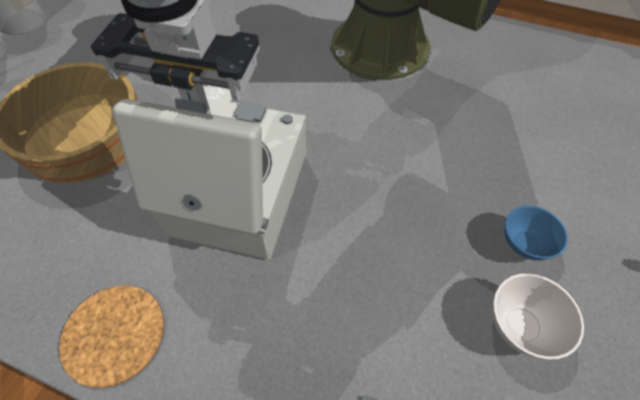

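The lid is following smoothly and is at about 1.27 rad. The fingers are behind the lip at (190,100), the body is clear above the lid, and forces are under 1 N. I'll continue slowly.

Call:
{"op": "servo_tool", "data": {
  "rows": [
    [0.006, 0.001, 0, 0, 0, 0, -1],
    [0.012, 0.002, 0, 0, 0, 0, -1],
    [0.018, 0.003, 0, 0, 0, 0, -1],
    [0.024, 0.003, 0, 0, 0, 0, -1],
    [0.03, 0.004, 0, 0, 0, 0, -1],
    [0.036, 0.005, 0, 0, 0, 0, -1],
    [0.042, 0.006, 0, 0, 0, 0, -1],
    [0.048, 0.007, 0, 0, 0, 0, -1]
  ]
}}

```text
time_s: 6.98
ee_pos: [0.6274, -0.1038, 0.2375]
eef_rot: [-3.14, 0.003, 0.14]
force: [-0.5, -0.5, -0.6]
grip_width: 0.0004
```

Call:
{"op": "servo_tool", "data": {
  "rows": [
    [0.004, 0, 0, 0, 0, 0, -1],
    [0.008, 0.001, 0, 0, 0, 0, -1],
    [0.012, 0.002, 0, 0, 0, 0, -1],
    [0.016, 0.002, 0, 0, 0, 0, -1],
    [0.019, 0.003, 0, 0, 0, 0, -1],
    [0.022, 0.003, 0, 0, 0, 0, -1],
    [0.024, 0.003, 0, 0, 0, 0, -1],
    [0.025, 0.003, 0, 0, 0, 0, -1]
  ]
}}

```text
time_s: 7.65
ee_pos: [0.6526, -0.1008, 0.2375]
eef_rot: [-3.14, 0.003, 0.14]
force: [-0.7, -0.1, 0.1]
grip_width: 0.0006
```

Run:
```python
from h import *
look("6")
```

```text
7.65 [ 0.65256959 -0.10079499  0.23748832] [-0.67306221 -0.14132389  0.07979679]
tcp cooker 0.11419696275804703 -0.000808064326641364
scene lip 0.6 (161.92000000000002, 145.4) [ 0.67  -0.098  0.303] r 0.188 ang 1.713 dep [ 0.664 -0.105  0.293]
scene surf 1983 lid ang 1.627 offset -0.044
scene surf 2266 lid ang 1.628 offset -0.044
top surf 2354 lid ang 1.757 offset 0.002
```

View pics/scene6.png

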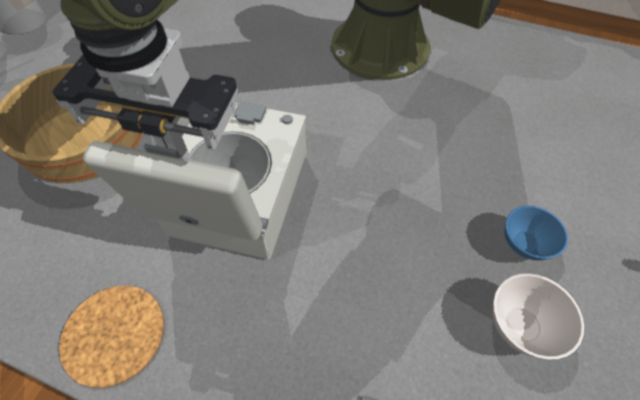

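The lid is nearly upright and past vertical, at about 1.71 rad by the lip. I'll creep on until the stop pushes back.

Call:
{"op": "servo_tool", "data": {
  "rows": [
    [0.001, 0, 0, 0, 0, 0, -1],
    [0.002, 0, 0, 0, 0, 0, -1],
    [0.003, 0, 0, 0, 0, 0, -1],
    [0.004, 0, 0, 0, 0, 0, -1],
    [0.005, 0.001, 0, 0, 0, 0, -1],
    [0.006, 0.001, 0, 0, 0, 0, -1],
    [0.006, 0.001, 0, 0, 0, 0, -1],
    [0.006, 0.001, 0, 0, 0, 0, -1]
  ]
}}

```text
time_s: 8.52
ee_pos: [0.6571, -0.1006, 0.2375]
eef_rot: [-3.141, 0.007, 0.139]
force: [-12.0, -3.4, 1.7]
grip_width: 0.0007
```

The fingers push on the stop with 12 N at cooker x = 0.1187, where 0.119 was predicted. I'll back off gently.

Call:
{"op": "servo_tool", "data": {
  "rows": [
    [-0.002, 0, 0, 0, 0, 0, -1],
    [-0.005, -0.001, 0, 0, 0, 0, -1],
    [-0.015, -0.002, 0, 0, 0, 0, -1],
    [-0.03, -0.004, 0, 0, 0, 0, -1],
    [-0.05, -0.007, 0, 0, 0, 0, -1],
    [-0.07, -0.01, 0, 0, 0, 0, -1],
    [-0.1, -0.014, 0, 0, 0, 0, -1],
    [-0.13, -0.018, 0, 0, 0, 0, -1]
  ]
}}

```text
time_s: 9.18
ee_pos: [0.526, -0.1185, 0.2372]
eef_rot: [-3.141, 0.006, 0.14]
force: [0.2, -0.1, -0.0]
grip_width: 0.0005
```

Call:
{"op": "servo_tool", "data": {
  "rows": [
    [-0.03, -0.004, 0, 0, 0, 0, -1],
    [-0.06, -0.008, 0, 0, 0, 0, -1],
    [-0.09, -0.013, 0.0, 0, 0, 0, -1],
    [-0.11, -0.016, 0.0, 0, 0, 0, -1],
    [-0.12, -0.017, 0.0, 0, 0, 0, -1],
    [-0.12, -0.017, 0.0, 0, 0, 0, -1],
    [-0.12, -0.017, 0.0, 0, 0, 0, -1],
    [-0.12, -0.017, 0.0, 0, 0, 0, -1]
  ]
}}

```text
time_s: 9.85
ee_pos: [0.4069, -0.1355, 0.2372]
eef_rot: [-3.141, 0.006, 0.14]
force: [-0.2, 0.1, 0.4]
grip_width: 0.0005
```

Run:
```python
from h import *
look("7")
p=cams.camera("top");C=cloud(p);c,s=np.cos(Y),np.sin(Y)
X=c*(C[...,0]-O[0])+s*(C[...,1]-O[1]); Yc=-s*(C[...,0]-O[0])+c*(C[...,1]-O[1]); Z=C[...,2]
# expected underside at 1.75: x=.105+(z-.117)*tan(.179)
for z in(.15,.18,.21,.24,.27):
    m=(abs(Yc)<.08)&(abs(Z-z)<.006)&(X>.06)&(X<.2)
    if m.sum()>5: print(z,m.sum(),"x",np.median(X[m]).round(4),"expect",round(.105+(z-.117)*np.tan(.1792),4))
```

```text
9.85 [ 0.40693411 -0.13547437  0.23724424] [-0.20575115  0.11638949  0.38275817]
tcp cooker -0.13387430751149448 -0.0004993007247579805
scene lip 0.93 (160.512, 148.2) [ 0.674 -0.097  0.302] r 0.188 ang 1.735 dep [ 0.495 -0.328  0.001]
scene surf 1875 lid ang 1.638 offset -0.047
scene surf 2144 lid ang 1.645 offset -0.046
top lip 0.86 (485.376, 59.08) [ 0.67  -0.097  0.31 ] r 0.195 ang 1.71 dep [ 0.678 -0.102  0.296]
top surf 3302 lid ang 1.811 offset 0.005
top surf 3447 lid ang 1.807 offset 0.005
0.15 440 x 0.1128 expect 0.111
0.18 566 x 0.1163 expect 0.1164
0.21 680 x 0.1215 expect 0.1218
0.24 801 x 0.1271 expect 0.1273
0.27 1065 x 0.1346 expect 0.1327
```

View pics/scene7.png

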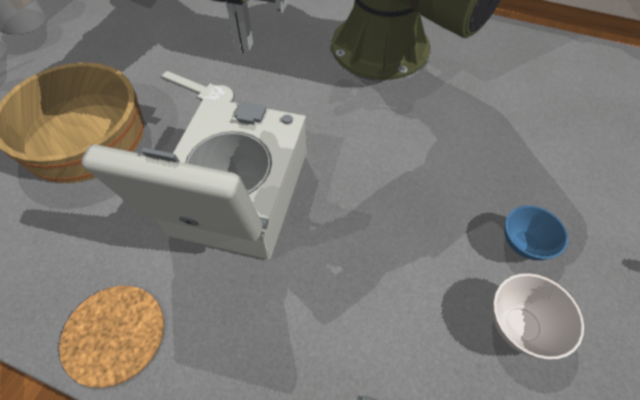

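View pics/top7.png

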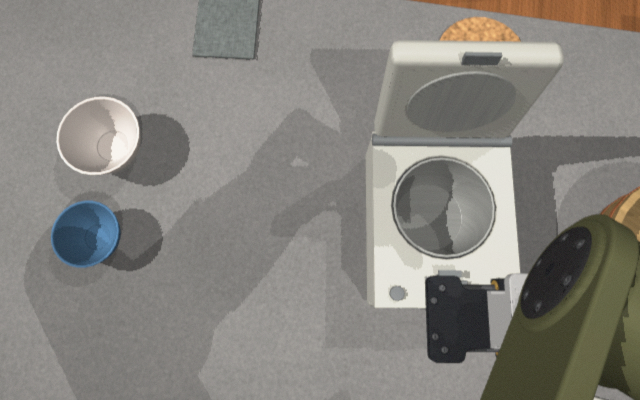

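The lid stands fully open after I withdrew, with its top edge at (480,50) in the top view. The underside matches the 1.75 rad line to within 2 mm. The arm is clear and the start button is untouched.

```bash
python3 -c "
from station import hand_in
print(hand_in())"
```

```text
the job is handed in; nothing more can be done
None
```

The rice cooker is open: the lid stands back on its stop and I handed the job in at about 10 s of the 37 s allowed.

- **Release key:** I pressed it with the closed fingers. The first press stopped too high and the lid stayed shut, so I pressed about 4 mm deeper, which read about 14 N. The lid then popped up to 0.95 rad.
- **Opening the lid:** I pushed it back slowly with the finger fronts behind the lip. The force stayed under about 1 N until the stop pushed back with about 12 N, at the finger position predicted for 1.75 rad. Then I backed the arm clear, and the wrist force fell to near zero.
- **Last checks:** After I withdrew, the lid's underside lay within 2 mm of where it should be at 1.75 rad. The lip put the angle at 1.735 in the scene view and 1.71 in the top view.
- **Disagreement:** My rough surface-line fits gave 1.64 in the scene view and 1.81 in the top view. I think they mixed in points from the lid's edge and rim, so I relied on the underside profile and the stop force instead.
- **Start button:** The fingers never went near it, and it looked unpressed in the last pictures.

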